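Slide the plaster mould box past its spring catch

TASK

Slide the mould box along its slideway past the spring catch. With the fingertips press the red bar behind the box down, and keep it down while you push the box by its rear edge, slowly and steadily, past the catch and up against the end stop; then let the bar spring up so that the yellow posts of the catch lock behind the box's blue ears, and move clear. Do not lift or tip the box, and leave the tin, the plaster finial and the brush where they are.

Things in the scene. Friction and masses are not known exactly. Their poses are not given: they have to be found in the camera images.
- slideway: Fixed plywood slideway 240 x 420 x 78 mm. Origin: centre of its underside, on the table. Its +y is the sliding direction, x across, z up. Runners (tops 48 mm above the table, inner edges at x = +-40 mm) carry the box; guide strips at x = +-75 to 87 mm rise to 62 mm. The red bar lies in the 80 mm slot between the runners. End stop: cross block, inner face at y = +190 mm.
- catch (a joint): How far the spring catch is pressed down (m): 0 = up, blocking; 0.014 = fully down. Resists with 3 N at first, 8 N fully down; springs up when let go. One rigid piece that moves vertically: red bar, cross arm under the box, two yellow posts. Pressed 10 mm or more, the posts let the box's blue ears pass over them.
- press_bar (a point): Point on the flat top of the red press bar near its free end, at slideway x = 0, y = -155 mm, 46 mm above the table when up. The bar is 50 mm wide (x) and runs along slideway y from -205 to +70 mm, its front part under the box. Pressing it anywhere lowers the whole catch evenly; a fingertip can slide along it while pressing.
- mould_box: Loose plywood mould box with a plaster cast, on a sledge board 144 (x) x 200 (y) x 18 mm; 0.7 kg. Origin: centre of the board's underside; axes as the slideway's. The box begins at y = -32 mm, 68 mm tall. Blue ears at y = -12 to +12 mm, out to x = +-108 mm, z = 16 to 36 mm. Starts before the catch, origin at slideway y = -5 to +35 mm; against the end stop it is at y = +90 mm.
- tin: Bystander: closed tin, 60 mm diameter, 85 mm tall, standing on the table. Origin at the centre of its underside.
- finial: Bystander: white plaster finial, 56 mm diameter, 98 mm tall, standing on the table. Origin at the centre of its underside.
- brush: Bystander: brush about 200 mm long lying on the table past the end stop. Origin under its middle.
- catch_post (a point): Centre of the top of one yellow catch post, at slideway x = +99, y = +58 mm, 73 mm above the table when up; its twin is at x = -99 mm. Posts are 18 mm (x) by 12 mm (y). They stop the box's ears.
- push_edge (a point): Middle of the rear face of the box's sledge board (18 mm tall, 144 mm wide, facing slideway -y), where the box is pushed: 100 mm behind the box's origin, 57 mm above the table. The board is bare for 68 mm in front of this edge. The box slides with 3 mm play each side.
Mind the look-alikes: they are no part of the job. What is shaped like the mould_box but black is not meant.

How it is judged:
By the outcome, as a careful person would: the job done as asked, in the order asked, and still so for the second after the job is handed in, with the robot touching nothing.
It also fails if it takes over 38 s, if anything falls off the work surface, if the arm or the gripper's body presses on something with over 40 N, if the wrist force passes 120 N, or if a joint passes its speed limit or range.

ROBOT

A 7-joint arm with a two-finger parallel gripper is mounted at the origin on the work surface. World frame = base frame: x ahead of the robot, y to its left, z up, the work surface at z = 0. Lengths are in m, angles in rad, forces in N, time in s.
With the tool pointing down it reaches from about 0.4 to 0.875 m from the base axis. Payload 6.5 kg.
Tool frame: the origin (TCP) lies midway between the tips of the shut fingers; the grasp point (between the pads) lies 19 mm behind it; x points along the fingers, z is the direction in which the jaws open and shut, and the axes are right-handed (so a half turn about x gives the same grasp; the last joint's range is limited). The gripper opens to 88 mm and grips with 3 to 60 N. Pads are 18 mm wide; open, the fingers measure 123 mm over their backs; the gripper's body (75 mm by 187 mm) begins 45 mm behind the grasp point.
Start: joints at [1.254, 0.536, -0.004, 1.538, 0.003, 1.067, -0.071], TCP at [0.161, -0.63, 0.208] pointing down, gripper open.
Joint ranges: [-2.7, 2.7], [-0.37, 2.16], [-1.27, 1.26], [0.24, 2.4], [-1.31, 4.45], [0.19, 1.91], [-2.76, 2.76]. Speed limits (rad/s): [2.39, 2.39, 3.14, 3.14, 3.14, 3.14, 3.14].

INTERFACE

Orientations are given as a rotation vector (axis times angle).
In Python, from workcell import * gives the robot as it stands.
- The arm moves only by the tool arm_command, never from a script. Its argument "rows" is a list of rows, each an object of numbers: "dx", "dy", "dz": the shift along the tool's x, y, z in mm; "rx", "ry", "rz": the turn, a rotation vector about the tool's x, y, z in rad; "grip": the opening in per cent of the stroke, from 0 (shut) to 100 (fully open). A call has 1 to 5 rows; each row shifts and turns the commanded pose from where the row before left it, along the tool's axes as they then stand; what a row does not reach is not made up. A row lasts 1/10 s, in which the tool goes at most 50 mm and 8.59 degrees, less where a joint would pass 70% of its speed; a pose out of reach is approached as far as the arm can. A call is refused whole if a number of a shift passes 50 or a number of a turn 0.15, either way. A call with a gripper value outside its range is refused whole. The fingers move at their own pace and stop on an object; "squeeze" is the grip in N (left out, the last holds). Time passes only in rows, so rows that do not move let the fingers close. It gives the time, the measured TCP pose, the force and the opening at its end, in the units of the state.
- sense(): the state, without advancing time (a new reading comes with each control period).
- get_image(name): name is "side" or "top" or "wrist"; returns the picture (480x640x3 uint8, red, green, blue); there is no depth.
- camera_info(name): a dict with "fx", "fy", "cx", "cy" (pixels), "origin" and "orientation" of the camera in the world. Camera axes: x right, y up, looking along -z (the intrinsics and any distortion apply to the point x, -y, -z); pixel columns grow to the right and rows downward; lengths in m; the calibration is good to about 2 mm. A picture is of the moment at which its call begins: read the wrist's pose just before it. camera_info takes no time and is no camera call; for the wrist camera it gives the pose at the moment of the call.
- job_done(): hands the job in, once; it reports no verdict.
The state is a dict: "clock": time; "q": joint angles; "qvel": joint speeds; "effort": joint torques, N m; "tool_pos": TCP position; "eef_rot": TCP orientation; "contact_force": force on the tool from outside, world axes, zero at the start; "wrist_torque": the same for the moment, N m; "width": finger opening in m.
Only numpy, scipy, OpenCV 4.12 (cv2) and the standard library are available. Lean on these libraries where they do the work, as an engineer would, in place of code of your own. Each camera call takes 0.05 s, during which the arm holds its last target.

## Working session

There is one attempt and no reset: what is moved stays moved. The work goes in short steps, Python scripts to look and compute and a tool call to move; the robot and the scene stay as the last step left them, time stands still between calls to the robot, and variables do not carry over. Pictures are saved under pics/ and viewed, and the job is handed in when it is done.

Besides the shell and the picture viewer there is one more tool, called after "Call:" as name(argument=value, ...) on one line, values as JSON. arm_command: Moves the arm, as the interface text tells. Its arguments: {"type":"object","properties":{"rows":{"type":"array","items":{"type":"object","properties":{"dx":{"type":"number"},"dy":{"type":"number"},"dz":{"type":"number"},"rx":{"type":"number"},"ry":{"type":"number"},"rz":{"type":"number"},"grip":{"type":"number"}}}},"squeeze":{"type":"number"}},"required":["rows"]}

```bash
mkdir -p pics; ls; python3 - <<'E'
from workcell import *
import cv2
s=sense();print(s)
for n in("side","top","wrist"):
    print(n,camera_info(n)); cv2.imwrite(f"pics/{n}0.png",get_image(n)[...,::-1])
E
```

```text
pics
{'clock': 0.0, 'q': array([ 1.25382577,  0.53716726, -0.00444634,  1.53885529,  0.00257741,
        1.06729151, -0.07115638]), 'qvel': array([-0.00097158, -0.00284326, -0.00053939, -0.00056503, -0.00130172,
        0.001446  ,  0.000238  ]), 'effort': array([-2.92411642e-04, -5.70985937e+01,  9.90887135e-01, -2.51598716e+01,
       -5.61259710e-02,  1.80742436e-02,  1.66473451e-04]), 'tool_pos': array([ 0.16112535, -0.62903066,  0.20734528]), 'eef_rot': array([ 1.0234422 ,  1.31894595, -1.02182545]), 'contact_force': array([-0.17025405,  0.62608486,  0.81419024]), 'wrist_torque': array([ 0.00366895, -0.07343077,  0.04759964]), 'width': 0.08825764891422935}
side {'fx': 461.56370024692444, 'fy': 461.56370024692444, 'cx': 323.5808299989154, 'cy': 240.80210672267992, 'origin': array([ 0.436067  , -0.64263993,  0.63335172]), 'orientation': array([ 0.88574766, -0.13573916, -0.31409644])}
top {'fx': 524.1954345166713, 'fy': 524.1954345166713, 'cx': 320.268019316064, 'cy': 246.18549435058483, 'origin': array([ 5.92759736e-01, -8.41100791e-04,  1.31364983e+00]), 'orientation': array([ 0.04355478, -0.03042933, -1.57531885])}
wrist {'fx': 394.05003840650465, 'fy': 394.05003840650465, 'cx': 318.67055173522164, 'cy': 236.44112551206695, 'origin': array([ 0.2306116 , -0.61161948,  0.38516672]), 'orientation': array([-0.23723807,  0.18457263, -1.30999364])}
```

View pics/top0.png

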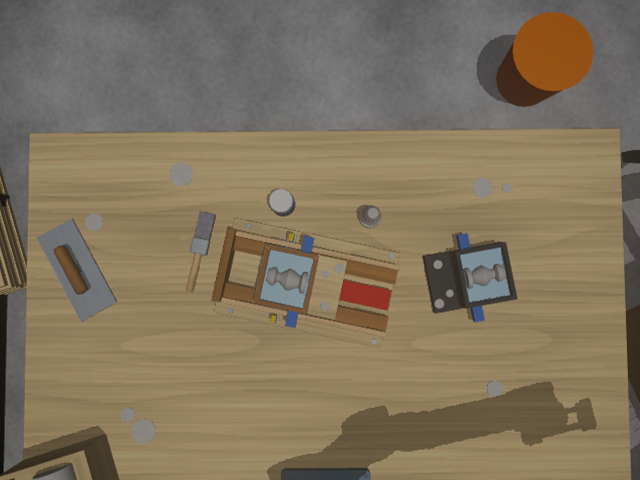

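View pics/side0.png

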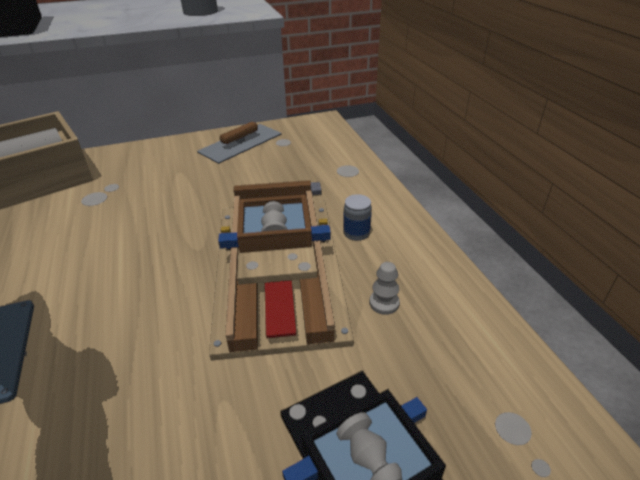

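View pics/wrist0.png

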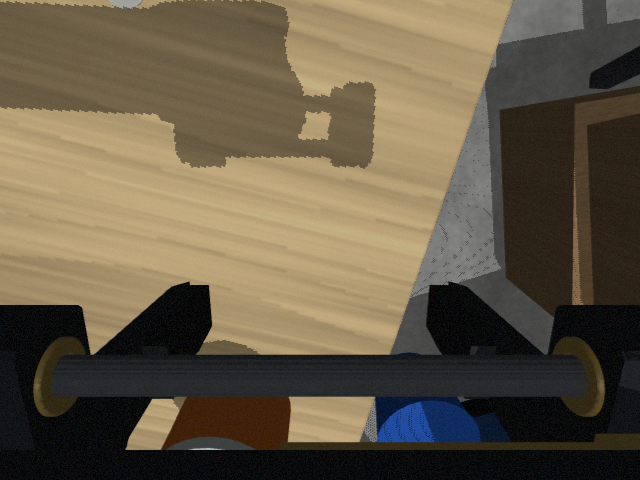

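The top picture shows two boxes: the brown one on the slideway at (288,278), with blue ears at (307,243) and (291,320), and a black one at (485,275). The brown one is meant, because it sits on the slideway behind the yellow posts. The red bar is at (366,294). I'll enlarge to confirm.

```bash
python3 - <<'E'
import cv2
t=cv2.imread("pics/top0.png")[210:355,205:405]; cv2.imwrite("pics/topc.png",cv2.resize(t,None,fx=4,fy=4,interpolation=cv2.INTER_CUBIC))
t=cv2.imread("pics/side0.png")[170:360,200:400]; cv2.imwrite("pics/sidec.png",cv2.resize(t,None,fx=3,fy=3,interpolation=cv2.INTER_CUBIC))
E
```

```text
(no output)
```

View pics/topc.png

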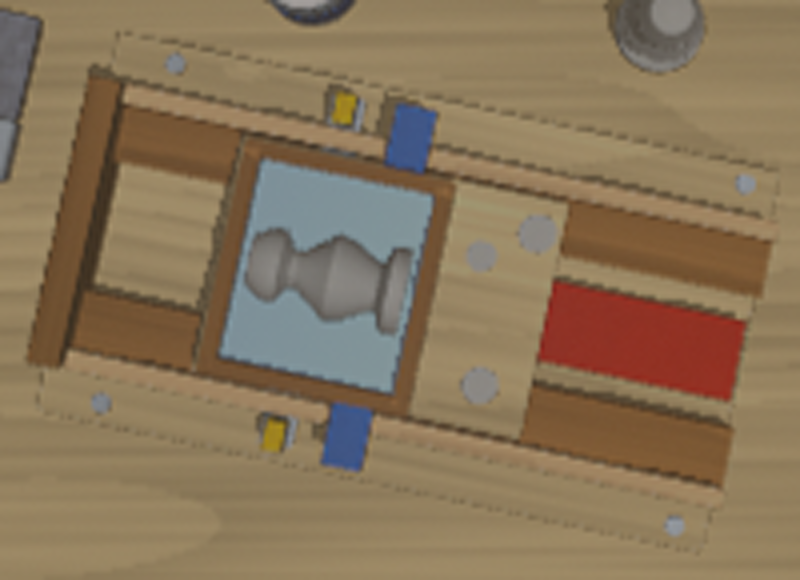

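View pics/sidec.png

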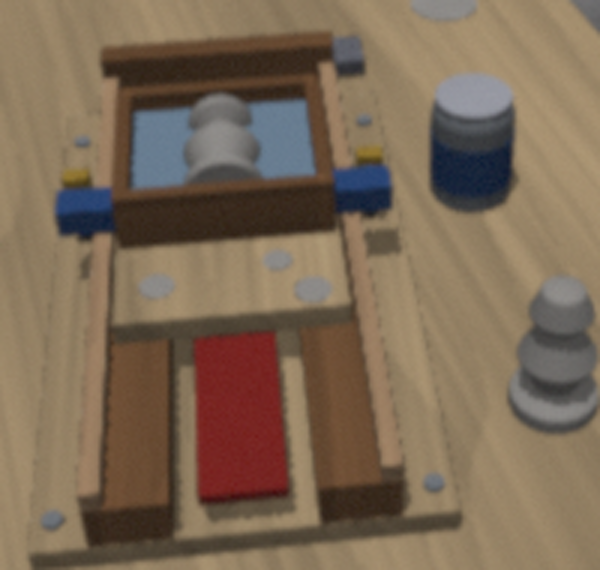

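```bash
cat > h.py <<'E'
import numpy as np
from scipy.spatial.transform import Rotation as R
from scipy.optimize import least_squares
import cv2
from workcell import *
def proj(ci,P):
    p=R.from_rotvec(ci["orientation"]).inv().apply(np.atleast_2d(P)-ci["origin"])
    return np.c_[ci["cx"]+ci["fx"]*p[:,0]/-p[:,2], ci["cy"]+ci["fy"]*p[:,1]/p[:,2]]
def tri(obs):
    f=lambda P:np.concatenate([(proj(c,P)[0]-u) for c,u in obs])
    r=least_squares(f,[.6,0,.05]); return r.x,np.abs(r.fun).max()
E
cat > fit.py <<'E'
from h import *
T=camera_info("top");S=camera_info("side")
t=lambda u,v:np.array([205+(u+.5)/4-.5,210+(v+.5)/4-.5]); s=lambda u,v:np.array([200+(u+.5)/3-.5,170+(v+.5)/3-.5])
F=[((25,-205,46),0,t(746,319),s(287,492)),((-25,-205,46),0,t(731,400),s(201,498)),
((72,-100,66),1,t(568,203),s(350,318)),((-72,-100,66),1,t(522,438),s(113,333)),
((99,58,73),0,t(345,108),s(369,154)),((-99,58,73),0,t(274,434),s(76,177)),
((108,-12,84),1,t(437,109),s(388,171)),((-108,-12,84),1,t(362,470),s(57,197))]
for m,b,a,c in F: print(m,*np.round(tri([(T,a),(S,c)])[0],4),tri([(T,a),(S,c)])[1].round(1))
def f(p,w=(1,1)):
    out=[]
    for m,b,a,c in F:
        q=np.array(m)/1000.; q[1]+=b*p[3]
        P=R.from_euler('z',p[2]).apply(q)+[p[0],p[1],0]
        out+=[w[0]*(proj(T,P)[0]-a),w[1]*(proj(S,P)[0]-c)]
    return np.concatenate(out)
for w in((1,1),(1,0),(0,1)):
    r=least_squares(f,[.55,0,-.2,.01],args=(w,)); print(w,r.x.round(4),np.abs(r.fun).max().round(2))
E
python3 fit.py
```

```text
(25, -205, 46) 0.5457 -0.1606 0.0427 0.7
(-25, -205, 46) 0.4993 -0.1512 0.0457 0.1
(72, -100, 66) 0.617 -0.0534 0.0548 0.3
(-72, -100, 66) 0.4777 -0.0249 0.0616 0.2
(99, 58, 73) 0.6743 0.0791 0.0724 0.0
(-99, 58, 73) 0.4816 0.1214 0.0725 0.2
(108, -12, 84) 0.6701 0.0244 0.098 0.7
(-108, -12, 84) 0.4642 0.0679 0.0997 0.2
(1, 1) [ 0.5658  0.0436 -0.215   0.0167] 5.78
(1, 0) [ 0.5662  0.044  -0.2114  0.0149] 0.56
(0, 1) [ 0.5655  0.0431 -0.2172  0.0191] 5.37
```

```bash
python3 - <<'E'
import cv2
t=cv2.imread("pics/side0.png")[225:345,225:345]; cv2.imwrite("pics/sided.png",cv2.resize(t,None,fx=5,fy=5,interpolation=cv2.INTER_CUBIC))
E
sed -i 's/out+=.*/out+=[w[0]*(proj(T,P)[0]-a),(b==0)*w[1]*(proj(S,P)[0]-c)]/' fit.py; python3 fit.py | tail -3
```

```text
(1, 1) [ 0.5659  0.0435 -0.2136  0.0154] 1.35
(1, 0) [ 0.5662  0.044  -0.2114  0.0149] 0.56
(0, 1) [ 0.5655  0.043  -0.2147  0.01  ] 1.14
```

View pics/sided.png

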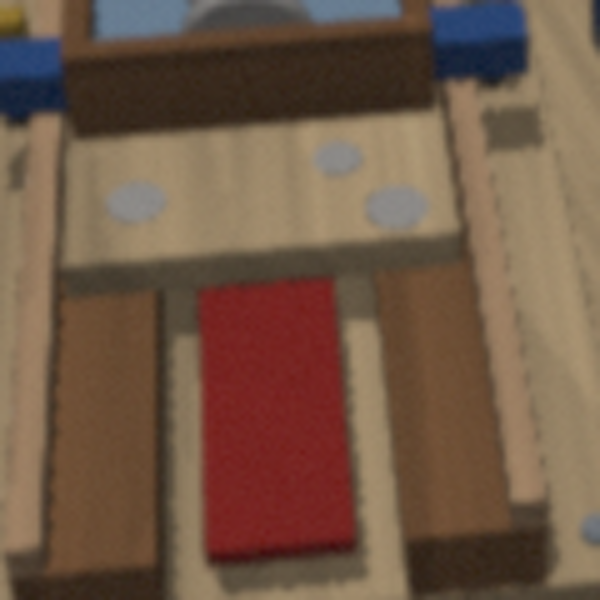

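```bash
cat > st.py <<'E'
from h import *
O=np.array([.566,.0437,0]);Y=-.213;SR=R.from_euler('z',Y)
def st():
    s=sense();r=R.from_rotvec(s["eef_rot"])
    print("t",s["clock"],"slide xyz",(1000*SR.inv().apply(s["tool_pos"]-O)).round(1),"F",SR.inv().apply(s["contact_force"]).round(2),"w",round(s["width"],4))
    print("tool axes in slideway (cols)\n",(SR.inv()*r).as_matrix().round(3))
    return s,r
E
python3 - <<'E'
from st import *
s,r=st()
T=camera_info("top")
def ray(c,u,z):
    d=R.from_rotvec(c["orientation"]).apply([(u[0]-c["cx"])/c["fx"],-(u[1]-c["cy"])/c["fy"],-1]);return c["origin"]+d*(z-c["origin"][2])/d[2]
for n,u,z in(("finial",(372.5,213.5),.098),("tin",(280.5,201.5),.085)):
    P=ray(T,u,z);print(n,P.round(3),(1000*SR.inv().apply(P-O)).round(0))
# target orientation candidates
for sg in(1,-1):
    # tool x down, z along sg*slide x
    z=np.array([sg,0,0.]);x=np.array([0,0,-1.]);y=np.cross(z,x)
    M=SR*R.from_matrix(np.c_[x,y,z]); print(sg,(r.inv()*M).as_rotvec().round(3))
P=O+SR.apply([0,-.120,.15]); print("above target",P, "tool shift from here",(1000*r.inv().apply(P-s["tool_pos"])).round(0), np.hypot(*P[:2]))
E
```

```text
t 0.15 slide xyz [-253.5 -743.2  207.5] F [-0.57 -0.44 -0.14] w 0.0881
tool axes in slideway (cols)
 [[-0.001  0.894  0.447]
 [ 0.001  0.447 -0.894]
 [-1.    -0.    -0.001]]
finial [ 0.726 -0.113  0.098] [ 189. -119.   98.]
tin [0.757 0.103 0.085] [174.  98.  85.]
1 [-1.107e+00 -1.000e-03 -1.000e-03]
-1 [ 2.035e+00 -1.000e-03  1.000e-03]
above target [ 0.54063283 -0.07358814  0.15      ] tool shift from here [  58.  506. -444.] 0.5456180669383994
```

```bash
python3 - <<'E'
from st import *
s,r=st()
P=O+SR.apply([0,-.120,.2]); n=16; d=(P-s["tool_pos"])/n
for i in range(n):
    print(i,(1000*r.inv().apply(d)).round(0), end="; ")
    if i<8: r=r*R.from_rotvec([-.138,0,0])
E
```

```text
t 0.15 slide xyz [-253.5 -743.2  207.5] F [-0.57 -0.44 -0.14] w 0.0881
tool axes in slideway (cols)
 [[-0.001  0.894  0.447]
 [ 0.001  0.447 -0.894]
 [-1.    -0.    -0.001]]
0 [  1.  32. -28.]; 1 [  1.  35. -23.]; 2 [  1.  38. -18.]; 3 [  1.  40. -13.]; 4 [ 1. 41. -7.]; 5 [ 1. 42. -1.]; 6 [ 1. 42.  5.]; 7 [ 1. 41. 10.]; 8 [ 1. 39. 16.]; 9 [ 1. 39. 16.]; 10 [ 1. 39. 16.]; 11 [ 1. 39. 16.]; 12 [ 1. 39. 16.]; 13 [ 1. 39. 16.]; 14 [ 1. 39. 16.]; 15 [ 1. 39. 16.];
```

Call:
arm_command(rows=[{"dy":32,"dz":-28,"rx":-0.138,"grip":0},{"dy":35,"dz":-23,"rx":-0.138,"grip":0},{"dy":38,"dz":-18,"rx":-0.138,"grip":0},{"dy":40,"dz":-13,"rx":-0.138,"grip":0},{"dy":41,"dz":-7,"rx":-0.138,"grip":0}], squeeze=20)

```text
invalid input at $.rows[0]: expected keys dx, dy, dz, rx, ry, rz, grip
```

Call:
arm_command(rows=[{"dy":42,"dz":-1,"rx":-0.138,"grip":0},{"dy":42,"dz":5,"rx":-0.138,"grip":0},{"dy":41,"dz":10,"rx":-0.138,"grip":0},{"dy":39,"dz":16,"grip":0},{"dy":39,"dz":16,"grip":0}])

```text
invalid input at $.rows[0]: expected keys dx, dy, dz, rx, ry, rz, grip
```

```bash
python3 -c "
from st import *
s,r=st();print(s['q'])"
```

```text
t 0.15 slide xyz [-253.5 -743.2  207.5] F [-0.57 -0.44 -0.14] w 0.0881
tool axes in slideway (cols)
 [[-0.001  0.894  0.447]
 [ 0.001  0.447 -0.894]
 [-1.    -0.    -0.001]]
[ 1.25381709  0.53699645 -0.00442301  1.53863005  0.00259507  1.06731296
 -0.07119784]
```

All keys are needed in each row.

Call:
arm_command(rows=[{"dx":0,"dy":32,"dz":-28,"rx":-0.138,"ry":0,"rz":0,"grip":0},{"dx":0,"dy":35,"dz":-23,"rx":-0.138,"ry":0,"rz":0,"grip":0},{"dx":0,"dy":38,"dz":-18,"rx":-0.138,"ry":0,"rz":0,"grip":0},{"dx":0,"dy":40,"dz":-13,"rx":-0.138,"ry":0,"rz":0,"grip":0},{"dx":0,"dy":41,"dz":-7,"rx":-0.138,"ry":0,"rz":0,"grip":0}], squeeze=20)

```text
clock: 0.65
tool_pos: [0.2803, -0.4544, 0.2081]
eef_rot: [0.489, 1.515, -0.489]
contact_force: [0.5, -1.4, -0.0]
width: 0.0505
```

Call:
arm_command(rows=[{"dx":0,"dy":42,"dz":-1,"rx":-0.138,"ry":0,"rz":0,"grip":0},{"dx":0,"dy":42,"dz":5,"rx":-0.138,"ry":0,"rz":0,"grip":0},{"dx":0,"dy":41,"dz":10,"rx":-0.138,"ry":0,"rz":0,"grip":0},{"dx":0,"dy":39,"dz":16,"rx":0,"ry":0,"rz":0,"grip":0},{"dx":0,"dy":39,"dz":16,"rx":0,"ry":0,"rz":0,"grip":0}])

```text
clock: 1.15
tool_pos: [0.4, -0.2812, 0.2082]
eef_rot: [0.17, 1.564, -0.17]
contact_force: [0.8, 0.1, 0.4]
width: 0.0103
```

```bash
python3 -c "
from st import *
s,r=st();print(s['q'])"
```

```text
t 1.15 slide xyz [ -93.6 -352.6  208.2] F [0.76 0.28 0.4 ] w 0.0103
tool axes in slideway (cols)
 [[-0.     0.003  1.   ]
 [-0.     1.    -0.003]
 [-1.    -0.    -0.   ]]
[ 0.85955611  0.29095737 -0.40146868  1.93612198  0.13927053  0.94125063
  0.17477879]
```

Call:
arm_command(rows=[{"dx":0,"dy":40,"dz":16,"rx":0,"ry":0,"rz":0,"grip":0},{"dx":0,"dy":40,"dz":16,"rx":0,"ry":0,"rz":0,"grip":0},{"dx":0,"dy":40,"dz":16,"rx":0,"ry":0,"rz":0,"grip":0},{"dx":0,"dy":40,"dz":16,"rx":0,"ry":0,"rz":0,"grip":0},{"dx":20,"dy":30,"dz":10,"rx":0,"ry":0,"rz":0,"grip":0}])

```text
clock: 1.65
tool_pos: [0.5158, -0.1104, 0.1901]
eef_rot: [0.168, 1.559, -0.168]
contact_force: [-0.0, 0.1, -0.5]
width: 0.0002
```

Call:
arm_command(rows=[{"dx":35,"dy":0,"dz":0,"rx":0,"ry":0,"rz":0,"grip":0},{"dx":35,"dy":0,"dz":0,"rx":0,"ry":0,"rz":0,"grip":0},{"dx":15,"dy":0,"dz":0,"rx":0,"ry":0,"rz":0,"grip":0},{"dx":0,"dy":0,"dz":0,"rx":0,"ry":0,"rz":0,"grip":0},{"dx":0,"dy":0,"dz":0,"rx":0,"ry":0,"rz":0,"grip":0}])

```text
clock: 2.15
tool_pos: [0.5127, -0.1128, 0.1035]
eef_rot: [0.17, 1.564, -0.169]
contact_force: [-0.6, -1.1, 0.9]
width: 0.0003
```

```bash
python3 -c "
from st import *
s,r=st();print(s['q'])
for n in('side','wrist'): cv2.imwrite(f'pics/{n}1.png',get_image(n)[...,::-1])"
```

```text
t 2.15 slide xyz [ -19.  -164.3  103.5] F [-0.33 -1.21  0.94] w 0.0003
tool axes in slideway (cols)
 [[ 0.     0.003  1.   ]
 [ 0.     1.    -0.003]
 [-1.     0.     0.   ]]
[ 0.46871716  0.51024864 -0.42972637  1.93064422  0.29870885  0.76284738
 -0.34666335]
```

View pics/side1.png

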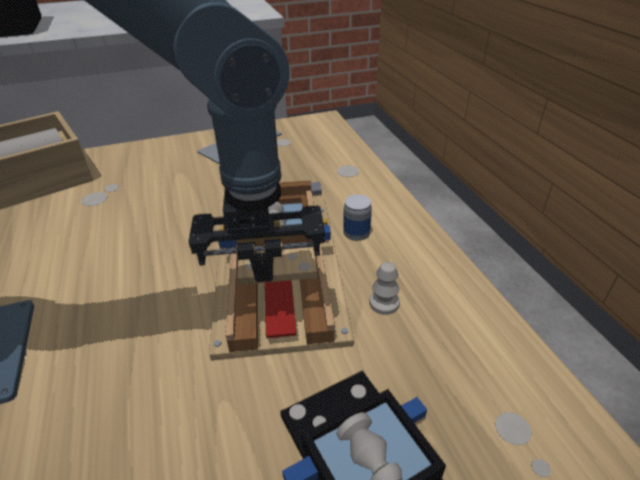

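View pics/wrist1.png

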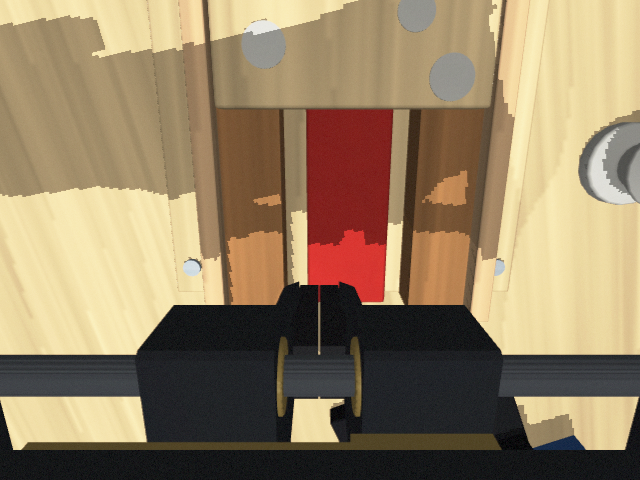

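The side view shows the shut fingers above the slot. In the wrist picture the bar's edges are at columns 307 and 393, and the board's rear edge is at row 107 from column 216 to 490. I'll check the fit against this third view.

```bash
python3 -c "
from st import *
W=camera_info('wrist')
for m in((-72,-85,66),(72,-85,66),(25,-205,46),(25,-110,46),(-25,-110,46)):
  print(m,proj(W,O+SR.apply(np.array(m)/1000.))[0].round(1))
st()"
```

```text
(-72, -85, 66) [213.5 107. ]
(72, -85, 66) [489.5 106.4]
(25, -205, 46) [383.4 300.6]
(25, -110, 46) [390.4 152.7]
(-25, -110, 46) [305.4 152.9]
t 2.25 slide xyz [ -18.2 -164.3  104.4] F [-0.5  -0.15  0.14] w 0.0008
tool axes in slideway (cols)
 [[ 0.002  0.003  1.   ]
 [ 0.     1.    -0.003]
 [-1.     0.     0.002]]
```

The fit agrees to about 2 px. Next I centre over the bar, come down close to it and press.

Call:
arm_command(rows=[{"dx":10,"dy":13,"dz":6,"rx":0,"ry":0,"rz":0,"grip":0},{"dx":15,"dy":13,"dz":6,"rx":0,"ry":0,"rz":0,"grip":0},{"dx":15,"dy":14,"dz":7,"rx":0,"ry":0,"rz":0,"grip":0},{"dx":10,"dy":0,"dz":0,"rx":0,"ry":0,"rz":0,"grip":0},{"dx":0,"dy":0,"dz":0,"rx":0,"ry":0,"rz":0,"grip":0}])

```text
clock: 2.75
tool_pos: [0.5389, -0.0782, 0.0528]
eef_rot: [0.169, 1.566, -0.17]
contact_force: [0.1, -0.9, 0.7]
width: 0.0004
```

```bash
python3 -c "
from st import *
st()"
```

```text
t 2.75 slide xyz [  -0.8 -124.9   52.8] F [ 0.33 -0.82  0.66] w 0.0004
tool axes in slideway (cols)
 [[-0.001  0.003  1.   ]
 [-0.001  1.    -0.003]
 [-1.    -0.001 -0.001]]
```

Call:
arm_command(rows=[{"dx":5,"dy":0,"dz":0,"rx":0,"ry":0,"rz":0,"grip":0},{"dx":5,"dy":0,"dz":0,"rx":0,"ry":0,"rz":0,"grip":0},{"dx":5,"dy":0,"dz":0,"rx":0,"ry":0,"rz":0,"grip":0},{"dx":4,"dy":0,"dz":0,"rx":0,"ry":0,"rz":0,"grip":0},{"dx":0,"dy":0,"dz":0,"rx":0,"ry":0,"rz":0,"grip":0}])

```text
clock: 3.25
tool_pos: [0.5391, -0.078, 0.0337]
eef_rot: [0.17, 1.565, -0.17]
contact_force: [0.1, -0.3, -0.5]
width: 0.0004
```

```bash
python3 -c "
from st import *
st()"
```

```text
t 3.25 slide xyz [  -0.5 -124.7   33.7] F [ 0.18 -0.28 -0.49] w 0.0004
tool axes in slideway (cols)
 [[-0.001  0.003  1.   ]
 [-0.     1.    -0.003]
 [-1.    -0.    -0.001]]
```

There's no force at 33.7 mm, where I expected about 7 N. I'll look before doing anything else.

```bash
python3 -c "
from st import *
st()
a=get_image('side')[...,::-1]; cv2.imwrite('pics/side2.png',cv2.resize(a[180:360,200:380],None,fx=3.3,fy=3.3,interpolation=cv2.INTER_CUBIC))
cv2.imwrite('pics/wrist2.png',get_image('wrist')[...,::-1]);st()"
```

```text
t 3.25 slide xyz [  -0.5 -124.7   33.7] F [ 0.18 -0.28 -0.49] w 0.0004
tool axes in slideway (cols)
 [[-0.001  0.003  1.   ]
 [-0.     1.    -0.003]
 [-1.    -0.    -0.001]]
t 3.35 slide xyz [-1.000e-01 -1.244e+02  3.420e+01] F [-0.25  0.02 -0.18] w 0.0003
tool axes in slideway (cols)
 [[-0.     0.003  1.   ]
 [-0.     1.    -0.003]
 [-1.    -0.    -0.   ]]
```

View pics/side2.png

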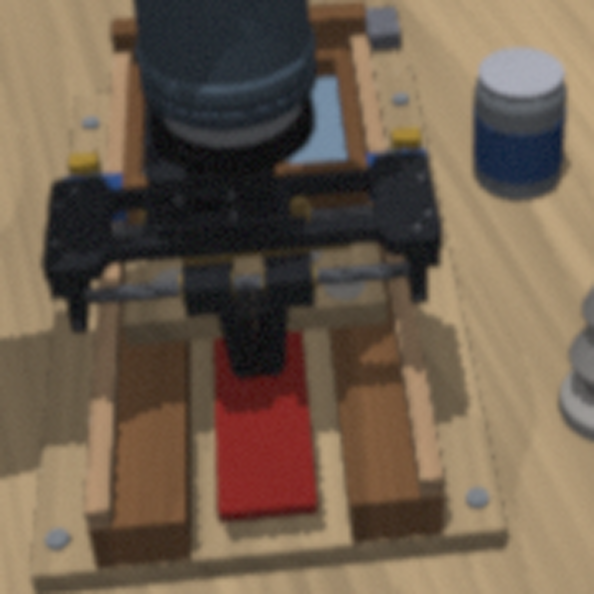

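View pics/wrist2.png

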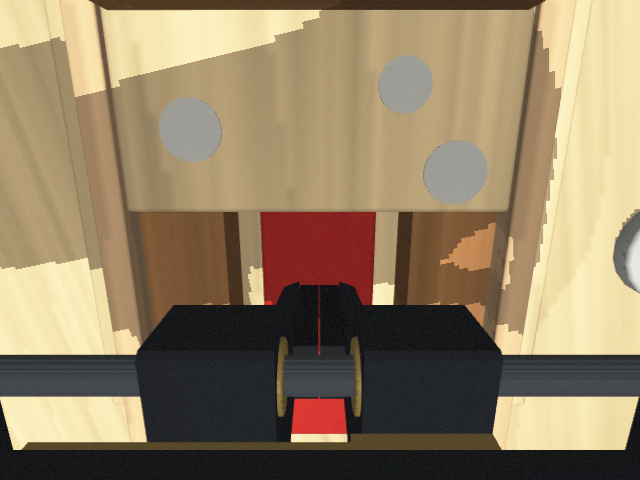

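```bash
python3 -c "
from st import *
S=camera_info('side')
c=lambda P:((proj(S,O+SR.apply(np.array(P)/1000.))[0]-[200,180]+.5)*3.3-.5).round(0)
for z in(34,40,46,50): print(z,c((0,-124.5,z)),c((-17,-133.5,z)),c((17,-133.5,z)))
for z in (32,46): print('bar end',z,c((25,-205,z)),c((-25,-205,z)), 'post',c((99,58,z+27)),c((-99,58,z+27)))
print(sense()['effort'])
"
```

```text
34 [264. 408.] [233. 423.] [297. 417.]
40 [264. 400.] [232. 416.] [296. 410.]
46 [263. 392.] [231. 408.] [296. 402.]
50 [262. 387.] [231. 402.] [295. 396.]
bar end 32 [322. 523.] [221. 534.] post [407. 153.] [ 87. 179.]
bar end 46 [321. 505.] [219. 515.] post [407. 135.] [ 84. 161.]
[ 3.76835978e-02 -5.23649490e+01 -4.78643328e+00 -1.62008035e+01
 -3.08260345e-02 -1.86337007e-02 -3.77570206e-03]
```

```bash
python3 -c "
from st import *
W=camera_info('wrist');s=sense()
w=lambda P:proj(W,O+SR.apply(np.array(P)/1000.))[0].round(1)
print('board',w((-72,-85,66)),w((72,-85,66)),'bar',w((25,-110,46)),w((25,-110,32)))
p=1000*SR.inv().apply(s['tool_pos']-O)
for dz in(0,10,20): print(dz,w(p+[0,9,dz]),w(p+[0,0,dz]))
a=get_image('side')[...,::-1]; a=cv2.resize(a[255:345,235:325],None,fx=6.6,fy=6.6,interpolation=cv2.INTER_CUBIC); cv2.imwrite('pics/side3.png',cv2.convertScaleAbs(a,alpha=2,beta=20))
"
```

```text
board [126.5 211. ] [507.3 210.1] bar [373.5 255.9] [369.6 246.4]
0 [317.1 258.7] [317.2 276.3]
10 [317.1 266.1] [317.1 284.5]
20 [317.  274.2] [317.1 293.5]
```

View pics/side3.png

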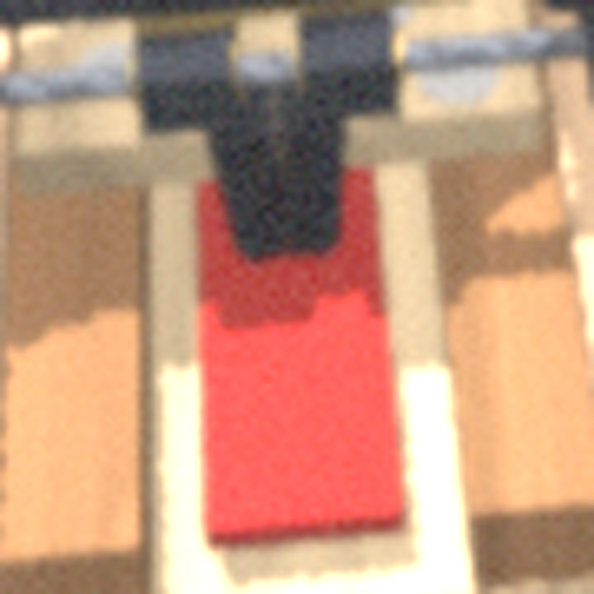

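```bash
python3 -c "
from st import *
W=camera_info('wrist');s=sense();r=R.from_rotvec(s['eef_rot'])
C=R.from_rotvec(W['orientation'])
for d in(0,-19,-30,-40):
  for y in (-9,0,9):
    p=C.inv().apply(s['tool_pos']+r.apply([d/1000,y/1000,0])-W['origin']); P=s['tool_pos']+r.apply(np.array([[d,y,44],[d,y,-44],[d,y,17],[d,y,-17]])/1000)
    print(d,y,'depth',p[2].round(4),proj(W,P).round(0).tolist())
print(r.inv().apply(W['origin']-s['tool_pos']))
"
python3 - <<'E'
import cv2
a=cv2.imread('pics/wrist0.png')[260:400]; cv2.imwrite('pics/w0c.png',cv2.convertScaleAbs(a,alpha=3,beta=30))
a=cv2.imread('pics/wrist2.png')[260:460,200:440]; cv2.imwrite('pics/w2c.png',cv2.convertScaleAbs(cv2.resize(a,None,fx=3,fy=3),alpha=3,beta=30))
E
```

```text
0 -9 depth -0.193 [[407.0, 293.0], [227.0, 293.0], [352.0, 293.0], [282.0, 293.0]]
0 0 depth -0.1905 [[408.0, 276.0], [226.0, 276.0], [352.0, 276.0], [282.0, 276.0]]
0 9 depth -0.188 [[409.0, 259.0], [225.0, 259.0], [353.0, 259.0], [281.0, 259.0]]
-19 -9 depth -0.1748 [[416.0, 311.0], [218.0, 311.0], [355.0, 311.0], [279.0, 311.0]]
-19 0 depth -0.1723 [[418.0, 293.0], [216.0, 293.0], [356.0, 293.0], [278.0, 293.0]]
-19 9 depth -0.1698 [[419.0, 273.0], [215.0, 273.0], [356.0, 273.0], [278.0, 273.0]]
-30 -9 depth -0.1642 [[422.0, 323.0], [211.0, 323.0], [358.0, 323.0], [276.0, 323.0]]
-30 0 depth -0.1617 [[424.0, 304.0], [210.0, 304.0], [358.0, 304.0], [275.0, 304.0]]
-30 9 depth -0.1592 [[426.0, 283.0], [208.0, 283.0], [359.0, 283.0], [275.0, 283.0]]
-40 -9 depth -0.1546 [[429.0, 336.0], [205.0, 336.0], [360.0, 336.0], [273.0, 336.0]]
-40 0 depth -0.1521 [[431.0, 315.0], [203.0, 315.0], [361.0, 315.0], [273.0, 315.0]]
-40 9 depth -0.1496 [[433.0, 294.0], [201.0, 294.0], [362.0, 294.0], [272.0, 294.0]]
[-0.17774268  0.07127097  0.00052041]
```

View pics/w0c.png

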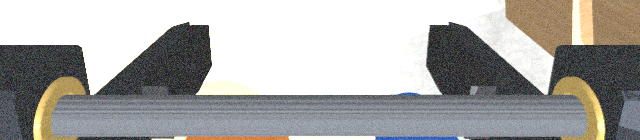

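View pics/w2c.png

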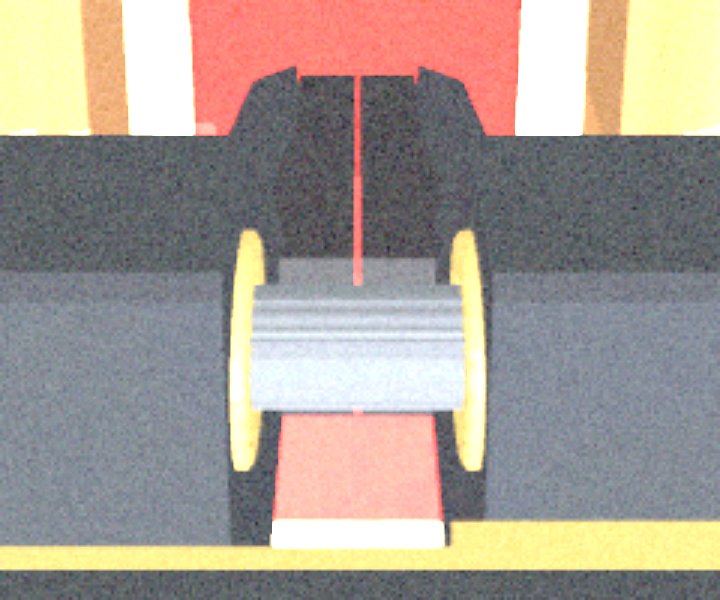

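The visible fingertips sit about 30 mm above the reported TCP. Two views and the zero force agree on that. Before going lower I'll measure the gripper body's height in the images.

```bash
python3 -c "
from st import *
s,r=st()
S=camera_info('side')
def c(t): return proj(S,s['tool_pos']+r.apply(np.array(t)/1000.))[0].round(1)
for x in(0,-10,-20,-30,-40,-64,-80,-100): print(x,'rear',c((x,-9,0)),c((x,-9,17)),'end',c((x,-37,-93)),c((x,-37,93)),c((x,0,-93)),c((x,0,93)))
a=get_image('side')[...,::-1]; a=cv2.resize(a[215:305,205:335],None,fx=6,fy=6,interpolation=cv2.INTER_CUBIC); cv2.imwrite('pics/side4.png',cv2.convertScaleAbs(a,alpha=3,beta=20))
"
```

```text
t 3.4 slide xyz [  -0.  -124.4   34.3] F [-0.84 -0.07  0.02] w 0.0007
tool axes in slideway (cols)
 [[ 0.     0.003  1.   ]
 [ 0.     1.    -0.003]
 [-1.     0.     0.   ]]
0 rear [279.9 306.9] [289.6 306. ] end [225.7 324.1] [334.5 313.7] [226.8 308.1] [331.7 298.3]
-10 rear [279.5 302.9] [289.3 302. ] end [224.8 320.2] [334.5 309.8] [225.9 304.1] [331.7 294.4]
-20 rear [279.1 298.9] [288.9 298. ] end [224.  316.1] [334.5 305.7] [225.1 300.1] [331.7 290.4]
-30 rear [278.7 294.8] [288.6 293.9] end [223.1 312.1] [334.5 301.6] [224.2 296.1] [331.7 286.3]
-40 rear [278.2 290.7] [288.2 289.8] end [222.2 307.9] [334.5 297.5] [223.4 291.9] [331.7 282.2]
-64 rear [277.2 280.5] [287.3 279.6] end [219.9 297.6] [334.6 287.2] [221.2 281.7] [331.7 272. ]
-80 rear [276.4 273.5] [286.7 272.6] end [218.4 290.6] [334.6 280.2] [219.7 274.7] [331.6 265. ]
-100 rear [275.5 264.4] [286.  263.5] end [216.4 281.5] [334.6 271.1] [217.8 265.7] [331.6 256. ]
```

View pics/side4.png

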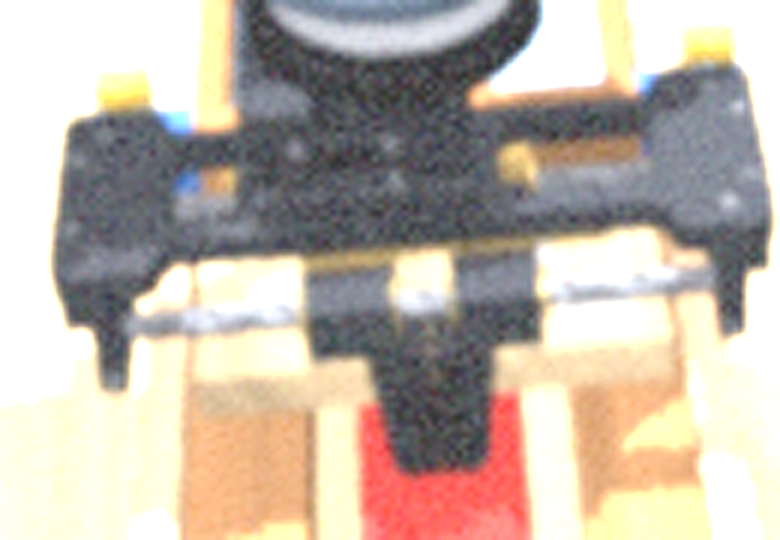

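The end plates' feet bottom out about 65 mm behind the TCP, and the tips are about 32 mm behind it. The fingers therefore stick out only about 32 mm. I'll go down guarded and find the contact by force.

Call:
arm_command(rows=[{"dx":4,"dy":0,"dz":0,"rx":0,"ry":0,"rz":0,"grip":0},{"dx":4,"dy":0,"dz":0,"rx":0,"ry":0,"rz":0,"grip":0},{"dx":0,"dy":0,"dz":0,"rx":0,"ry":0,"rz":0,"grip":0}])

```text
clock: 3.75
tool_pos: [0.5391, -0.0778, 0.0255]
eef_rot: [0.17, 1.565, -0.17]
contact_force: [-0.4, 0.6, -0.4]
width: 0.0004
```

Call:
arm_command(rows=[{"dx":3,"dy":0,"dz":0,"rx":0,"ry":0,"rz":0,"grip":0},{"dx":2,"dy":0,"dz":0,"rx":0,"ry":0,"rz":0,"grip":0},{"dx":0,"dy":0,"dz":0,"rx":0,"ry":0,"rz":0,"grip":0}])

```text
clock: 4.05
tool_pos: [0.5394, -0.0779, 0.0209]
eef_rot: [0.169, 1.565, -0.17]
contact_force: [-0.1, -0.3, 0.1]
width: 0.0007
```

```bash
python3 -c "
from st import *
s,r=st()
a=get_image('side')[...,::-1]; a=cv2.resize(a[215:345,205:345],None,fx=5,fy=4.6,interpolation=cv2.INTER_CUBIC); cv2.imwrite('pics/side5.png',cv2.convertScaleAbs(a,alpha=3,beta=20))
"
```

```text
t 4.05 slide xyz [  -0.3 -124.4   20.9] F [-0.02 -0.29  0.09] w 0.0007
tool axes in slideway (cols)
 [[-0.001  0.003  1.   ]
 [-0.     1.    -0.003]
 [-1.    -0.    -0.001]]
```

View pics/side5.png

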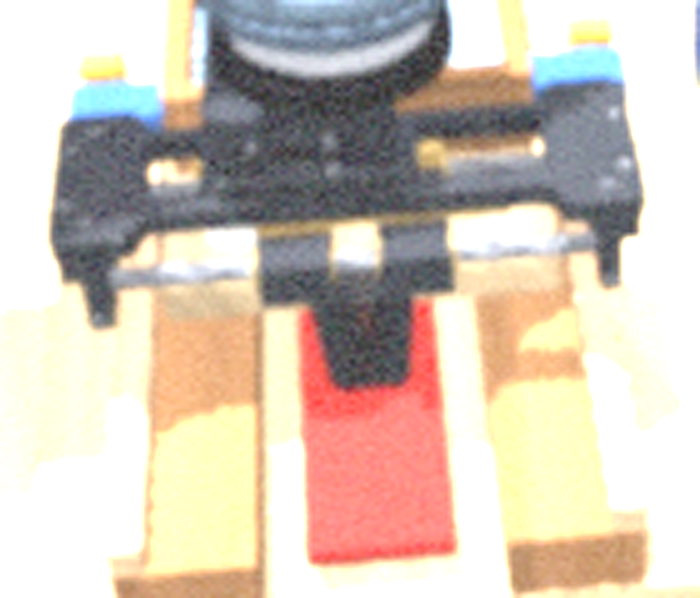

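Call:
arm_command(rows=[{"dx":2,"dy":0,"dz":0,"rx":0,"ry":0,"rz":0,"grip":0},{"dx":2,"dy":0,"dz":0,"rx":0,"ry":0,"rz":0,"grip":0},{"dx":0,"dy":0,"dz":0,"rx":0,"ry":0,"rz":0,"grip":0}])

```text
clock: 4.4
tool_pos: [0.5394, -0.0779, 0.0169]
eef_rot: [0.17, 1.565, -0.17]
contact_force: [0.2, -0.9, -0.6]
width: 0.0006
```

Call:
arm_command(rows=[{"dx":2,"dy":0,"dz":0,"rx":0,"ry":0,"rz":0,"grip":0},{"dx":2,"dy":0,"dz":0,"rx":0,"ry":0,"rz":0,"grip":0},{"dx":0,"dy":0,"dz":0,"rx":0,"ry":0,"rz":0,"grip":0}])

```text
clock: 4.7
tool_pos: [0.5398, -0.0779, 0.0133]
eef_rot: [0.169, 1.564, -0.17]
contact_force: [-0.1, -0.4, 3.9]
width: -0.0001
```

Contact was at TCP z of about 14 mm, so the tip offset is about 32 mm. I'll add a slight tilt with the tips forward, so the body clears the board, then press.

Call:
arm_command(rows=[{"dx":2,"dy":0,"dz":0,"rx":0,"ry":0,"rz":0.05,"grip":0},{"dx":3,"dy":0,"dz":0,"rx":0,"ry":0,"rz":0,"grip":0},{"dx":3,"dy":0,"dz":0,"rx":0,"ry":0,"rz":0,"grip":0},{"dx":2,"dy":0,"dz":0,"rx":0,"ry":0,"rz":0,"grip":0},{"dx":0,"dy":0,"dz":0,"rx":0,"ry":0,"rz":0,"grip":0}])

```text
clock: 5.2
tool_pos: [0.5403, -0.0786, 0.0036]
eef_rot: [0.208, 1.557, -0.132]
contact_force: [-1.4, -0.8, 7.7]
width: 0.0001
```

```bash
python3 -c "
from st import *
s,r=st()
a=get_image('side')[...,::-1]; a=cv2.resize(a[215:345,205:345],None,fx=5,fy=4.6,interpolation=cv2.INTER_CUBIC); cv2.imwrite('pics/side6.png',cv2.convertScaleAbs(a,alpha=3,beta=20))
cv2.imwrite('pics/wrist6.png',get_image('wrist')[...,::-1])
W=camera_info('wrist');w=lambda P:proj(W,O+SR.apply(np.array(P)/1000.))[0].round(1)
print('board',w((-72,-85,66)),w((72,-85,66)),'bar',w((25,-100,46)),w((25,-100,34)),w((-25,-100,46)),w((-25,-100,34)))
"
```

```text
t 5.2 slide xyz [   0.7 -124.9    3.6] F [-1.16 -1.07  7.72] w 0.0001
tool axes in slideway (cols)
 [[ 0.001  0.004  1.   ]
 [ 0.049  0.999 -0.004]
 [-0.999  0.049  0.001]]
board [ 79.  220.2] [548.8 218.6] bar [383.4 249.3] [378.4 241.4] [246.2 249.8] [251.6 241.8]
```

View pics/side6.png

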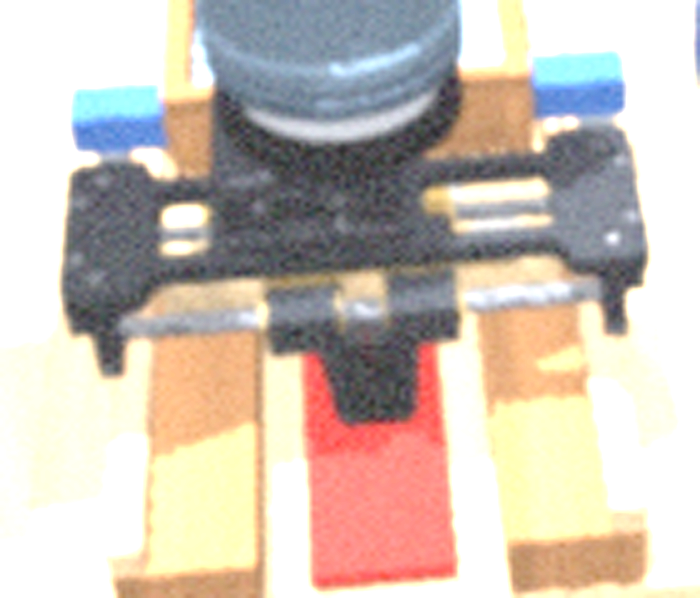

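View pics/wrist6.png

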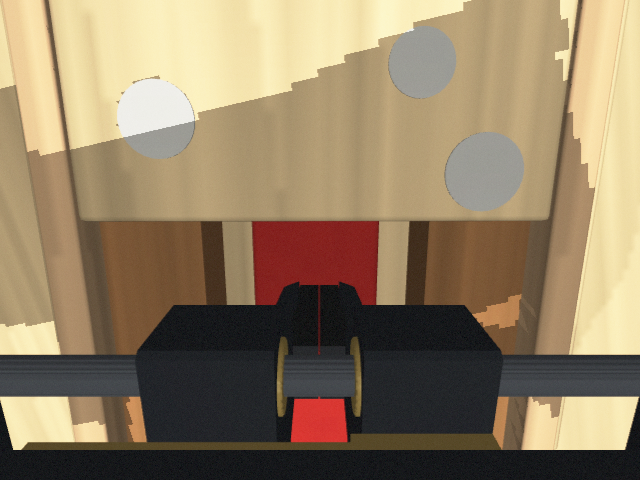

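The bar is down about 13 mm: the force is 7.7 N, the bar's end has moved down in the side view, and the posts have dropped below the ears. Approaching the rear edge, which is about 33 mm away.

Call:
arm_command(rows=[{"dx":0.3,"dy":6,"dz":0,"rx":0,"ry":0,"rz":0,"grip":0},{"dx":0.3,"dy":6,"dz":0,"rx":0,"ry":0,"rz":0,"grip":0},{"dx":0.3,"dy":6,"dz":0,"rx":0,"ry":0,"rz":0,"grip":0},{"dx":0.3,"dy":5,"dz":0,"rx":0,"ry":0,"rz":0,"grip":0},{"dx":0.2,"dy":4,"dz":0,"rx":0,"ry":0,"rz":0,"grip":0}])

```text
clock: 5.8
tool_pos: [0.5462, -0.0533, 0.0038]
eef_rot: [0.207, 1.557, -0.134]
contact_force: [-0.2, -5.0, 7.4]
width: 0.0005
```

Call:
arm_command(rows=[{"dx":0.1,"dy":2,"dz":0,"rx":0,"ry":0,"rz":0,"grip":0},{"dx":0.1,"dy":2,"dz":0,"rx":0,"ry":0,"rz":0,"grip":0},{"dx":0.1,"dy":2,"dz":0,"rx":0,"ry":0,"rz":0,"grip":0},{"dx":0.1,"dy":2,"dz":0,"rx":0,"ry":0,"rz":0,"grip":0},{"dx":0.1,"dy":2,"dz":0,"rx":0,"ry":0,"rz":0,"grip":0}])

```text
clock: 6.3
tool_pos: [0.5479, -0.0457, 0.0037]
eef_rot: [0.207, 1.558, -0.137]
contact_force: [-2.9, -9.7, 9.0]
width: 0.0004
```

```bash
python3 -c "
from st import *
s,r=st()
cv2.imwrite('pics/wrist7.png',get_image('wrist')[...,::-1])
"
```

```text
t 6.3 slide xyz [  1.2 -91.2   3.7] F [ -0.8  -10.11   9.05] w 0.0004
tool axes in slideway (cols)
 [[ 0.001  0.006  1.   ]
 [ 0.045  0.999 -0.006]
 [-0.999  0.045  0.001]]
```

View pics/wrist7.png

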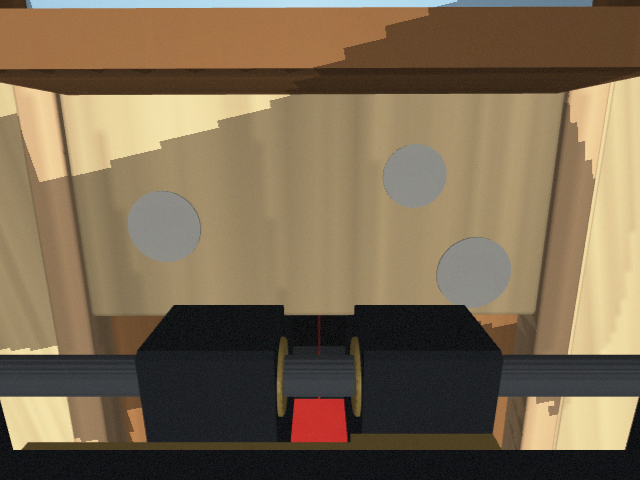

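In contact with the rear edge: Fy is −10 N and the vertical force 9 N. Now I push steadily at 2 mm per row.

Call:
arm_command(rows=[{"dx":0.1,"dy":2,"dz":0,"rx":0,"ry":0,"rz":0,"grip":0},{"dx":0.1,"dy":2,"dz":0,"rx":0,"ry":0,"rz":0,"grip":0},{"dx":0.1,"dy":2,"dz":0,"rx":0,"ry":0,"rz":0,"grip":0},{"dx":0.1,"dy":2,"dz":0,"rx":0,"ry":0,"rz":0,"grip":0},{"dx":0.1,"dy":2,"dz":0,"rx":0,"ry":0,"rz":0,"grip":0}])

```text
clock: 6.85
tool_pos: [0.5501, -0.0359, 0.0037]
eef_rot: [0.207, 1.558, -0.137]
contact_force: [-2.5, -9.8, 10.5]
width: -0.0002
```

```bash
python3 -c "
from st import *
s,r=st()
cv2.imwrite('pics/wrist8.png',get_image('wrist')[...,::-1])
a=get_image('side')[...,::-1]; a=cv2.resize(a[160:345,205:345],None,fx=4,fy=3.2,interpolation=cv2.INTER_CUBIC); cv2.imwrite('pics/side8.png',cv2.convertScaleAbs(a,alpha=2,beta=20))
"
```

```text
t 6.85 slide xyz [  1.3 -81.2   3.7] F [ -0.37 -10.07  10.49] w -0.0002
tool axes in slideway (cols)
 [[ 0.001  0.006  1.   ]
 [ 0.045  0.999 -0.006]
 [-0.999  0.045  0.001]]
```

View pics/side8.png

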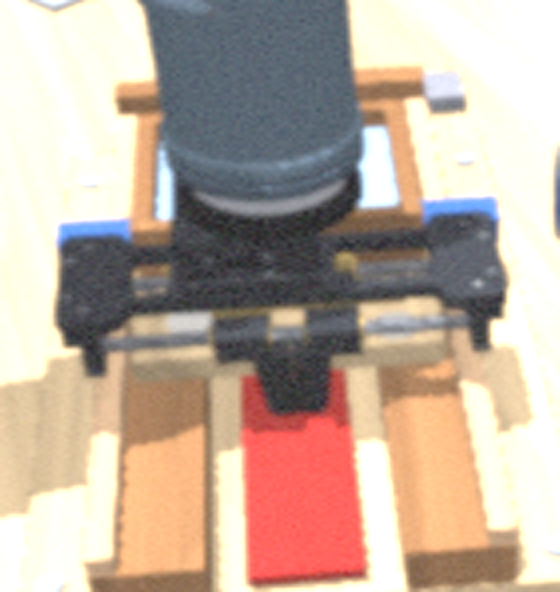

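View pics/wrist8.png

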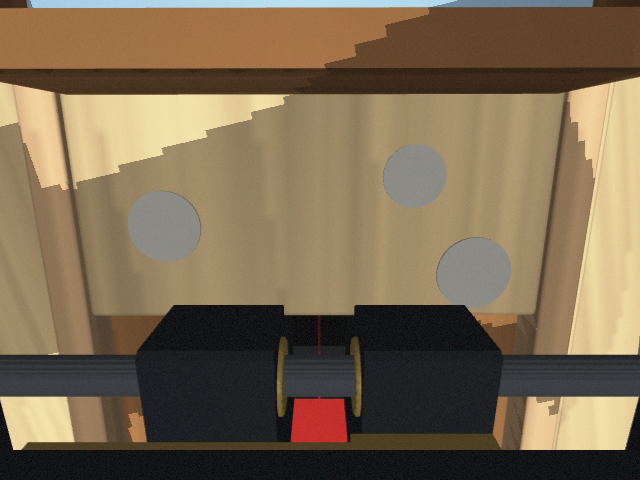

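The box travels with the fingers: its edge stays at row 313 in the wrist view, so it isn't tipping. Pushing on.

Call:
arm_command(rows=[{"dx":0.1,"dy":2.5,"dz":0,"rx":0,"ry":0,"rz":0,"grip":0},{"dx":0.1,"dy":2.5,"dz":0,"rx":0,"ry":0,"rz":0,"grip":0},{"dx":0.1,"dy":2.5,"dz":0,"rx":0,"ry":0,"rz":0,"grip":0},{"dx":0.1,"dy":2.5,"dz":0,"rx":0,"ry":0,"rz":0,"grip":0},{"dx":0.1,"dy":2.5,"dz":0,"rx":0,"ry":0,"rz":0,"grip":0}])

```text
clock: 7.45
tool_pos: [0.5527, -0.0235, 0.0037]
eef_rot: [0.207, 1.558, -0.136]
contact_force: [-1.8, -8.9, 8.7]
width: 0.0004
```

Call:
arm_command(rows=[{"dx":0.1,"dy":2.5,"dz":0,"rx":0,"ry":0,"rz":0,"grip":0},{"dx":0.1,"dy":2.5,"dz":0,"rx":0,"ry":0,"rz":0,"grip":0},{"dx":0.1,"dy":2.5,"dz":0,"rx":0,"ry":0,"rz":0,"grip":0},{"dx":0.1,"dy":2.5,"dz":0,"rx":0,"ry":0,"rz":0,"grip":0},{"dx":0.1,"dy":2.5,"dz":0,"rx":0,"ry":0,"rz":0,"grip":0}])

```text
clock: 7.95
tool_pos: [0.5553, -0.0112, 0.0038]
eef_rot: [0.207, 1.558, -0.136]
contact_force: [-1.9, -9.1, 7.9]
width: 0.0005
```

```bash
python3 -c "
from st import *
s,r=st()"
```

```text
t 7.95 slide xyz [  1.1 -55.9   3.8] F [ 0.03 -9.34  7.9 ] w 0.0005
tool axes in slideway (cols)
 [[ 0.001  0.006  1.   ]
 [ 0.045  0.999 -0.006]
 [-0.999  0.045  0.001]]
```

Call:
arm_command(rows=[{"dx":0.1,"dy":2.5,"dz":0,"rx":0,"ry":0,"rz":0,"grip":0},{"dx":0.1,"dy":2.5,"dz":0,"rx":0,"ry":0,"rz":0,"grip":0},{"dx":0.1,"dy":2.5,"dz":0,"rx":0,"ry":0,"rz":0,"grip":0},{"dx":0.1,"dy":2.5,"dz":0,"rx":0,"ry":0,"rz":0,"grip":0},{"dx":0.1,"dy":2.5,"dz":0,"rx":0,"ry":0,"rz":0,"grip":0}])

```text
clock: 8.45
tool_pos: [0.5579, 0.0012, 0.0038]
eef_rot: [0.207, 1.558, -0.136]
contact_force: [-0.9, -7.4, 6.8]
width: 0.0003
```

Call:
arm_command(rows=[{"dx":0.1,"dy":2.5,"dz":0,"rx":0,"ry":0,"rz":0,"grip":0},{"dx":0.1,"dy":2.5,"dz":0,"rx":0,"ry":0,"rz":0,"grip":0},{"dx":0.1,"dy":2.5,"dz":0,"rx":0,"ry":0,"rz":0,"grip":0},{"dx":0.1,"dy":2.5,"dz":0,"rx":0,"ry":0,"rz":0,"grip":0},{"dx":0.1,"dy":2,"dz":0,"rx":0,"ry":0,"rz":0,"grip":0}])

```text
clock: 8.95
tool_pos: [0.5604, 0.0131, 0.0038]
eef_rot: [0.207, 1.558, -0.136]
contact_force: [-1.4, -8.1, 5.7]
width: 0.0003
```

```bash
python3 -c "
from st import *
s,r=st()
a=get_image('top')[...,::-1]; a=cv2.resize(a[200:355,205:405],None,fx=4,fy=3.8,interpolation=cv2.INTER_CUBIC); cv2.imwrite('pics/top9.png',a)
"
```

```text
t 8.95 slide xyz [  1.  -31.1   3.8] F [ 0.31 -8.22  5.73] w 0.0003
tool axes in slideway (cols)
 [[ 0.001  0.005  1.   ]
 [ 0.046  0.999 -0.005]
 [-0.999  0.046  0.   ]]
```

View pics/top9.png

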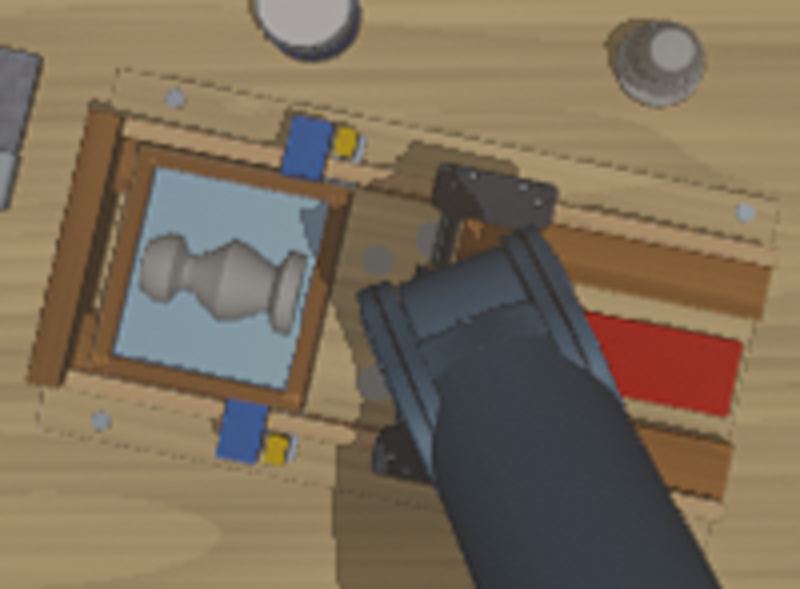

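The ears are past the posts, with about 15 mm left to the end stop. Continuing until the force rises.

Call:
arm_command(rows=[{"dx":0.1,"dy":2,"dz":0,"rx":0,"ry":0,"rz":0,"grip":0},{"dx":0.1,"dy":2,"dz":0,"rx":0,"ry":0,"rz":0,"grip":0},{"dx":0.1,"dy":2,"dz":0,"rx":0,"ry":0,"rz":0,"grip":0},{"dx":0.1,"dy":2,"dz":0,"rx":0,"ry":0,"rz":0,"grip":0},{"dx":0.1,"dy":2,"dz":0,"rx":0,"ry":0,"rz":0,"grip":0}])

```text
clock: 9.5
tool_pos: [0.5625, 0.0227, 0.0038]
eef_rot: [0.207, 1.558, -0.136]
contact_force: [-2.3, -7.9, 6.1]
width: 0.0003
```

Call:
arm_command(rows=[{"dx":0.1,"dy":1.5,"dz":0,"rx":0,"ry":0,"rz":0,"grip":0},{"dx":0.1,"dy":1.5,"dz":0,"rx":0,"ry":0,"rz":0,"grip":0}])

```text
clock: 9.7
tool_pos: [0.563, 0.0248, 0.0038]
eef_rot: [0.206, 1.559, -0.137]
contact_force: [-2.9, -11.8, 9.5]
width: 0.0003
```

```bash
python3 -c "
from st import *
s,r=st()"
```

```text
t 9.7 slide xyz [  1.1 -19.1   3.8] F [ -0.29 -12.14   9.48] w 0.0003
tool axes in slideway (cols)
 [[ 0.     0.006  1.   ]
 [ 0.044  0.999 -0.006]
 [-0.999  0.044 -0.   ]]
```

Call:
arm_command(rows=[{"dx":0,"dy":1,"dz":0,"rx":0,"ry":0,"rz":0,"grip":0},{"dx":0,"dy":1,"dz":0,"rx":0,"ry":0,"rz":0,"grip":0}])

```text
clock: 9.9
tool_pos: [0.563, 0.0248, 0.0038]
eef_rot: [0.205, 1.56, -0.14]
contact_force: [-4.8, -15.2, 10.8]
width: 0.0008
```

Call:
arm_command(rows=[{"dx":0,"dy":1,"dz":0,"rx":0,"ry":0,"rz":0,"grip":0},{"dx":0,"dy":0,"dz":0,"rx":0,"ry":0,"rz":0,"grip":0}])

```text
clock: 10.1
tool_pos: [0.563, 0.0247, 0.0038]
eef_rot: [0.205, 1.56, -0.142]
contact_force: [-4.9, -16.3, 11.6]
width: 0.0003
```

```bash
python3 -c "
from st import *
s,r=st()
a=get_image('top')[...,::-1]; a=cv2.resize(a[215:335,205:305],None,fx=6,fy=5,interpolation=cv2.INTER_CUBIC); cv2.imwrite('pics/top10.png',a)
"
```

```text
t 10.1 slide xyz [  1.1 -19.2   3.8] F [ -1.32 -16.98  11.62] w 0.0003
tool axes in slideway (cols)
 [[-0.001  0.008  1.   ]
 [ 0.041  0.999 -0.008]
 [-0.999  0.041 -0.001]]
```

View pics/top10.png

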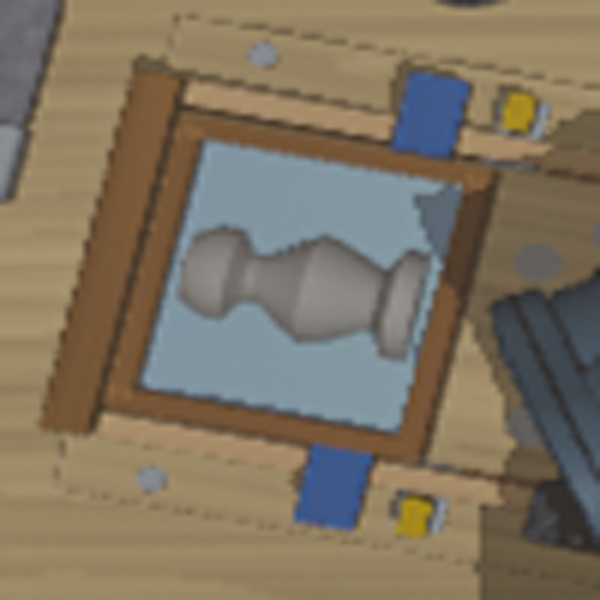

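The box is against the end stop: it stalled with rising force, and the gap is closed. Now I ease off backwards with the bar still down, then let it up.

Call:
arm_command(rows=[{"dx":0,"dy":-3,"dz":0,"rx":0,"ry":0,"rz":0,"grip":0},{"dx":-0.1,"dy":-3,"dz":0,"rx":0,"ry":0,"rz":0,"grip":0},{"dx":-0.1,"dy":-4,"dz":0,"rx":0,"ry":0,"rz":0,"grip":0},{"dx":-0.1,"dy":-4,"dz":0,"rx":0,"ry":0,"rz":0,"grip":0},{"dx":0,"dy":0,"dz":0,"rx":0,"ry":0,"rz":0,"grip":0}])

```text
clock: 10.65
tool_pos: [0.5625, 0.0205, 0.0045]
eef_rot: [0.21, 1.555, -0.128]
contact_force: [-0.2, 3.0, 7.6]
width: 0.0006
```

```bash
python3 -c "
from st import *
s,r=st()
cv2.imwrite('pics/wrist11.png',get_image('wrist')[...,::-1])"
```

```text
t 10.65 slide xyz [  1.5 -23.4   4.5] F [-0.81  2.93  7.62] w 0.0006
tool axes in slideway (cols)
 [[ 0.003  0.002  1.   ]
 [ 0.053  0.999 -0.002]
 [-0.999  0.053  0.003]]
```

View pics/wrist11.png

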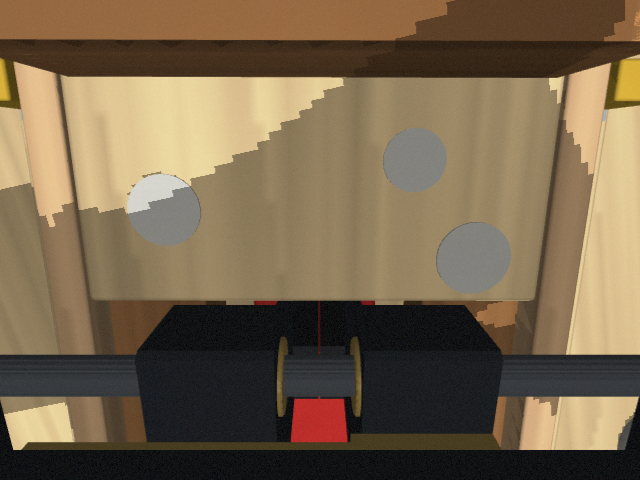

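Call:
arm_command(rows=[{"dx":0,"dy":-4,"dz":0,"rx":0,"ry":0,"rz":0,"grip":0},{"dx":-0.2,"dy":-4,"dz":0,"rx":0,"ry":0,"rz":0,"grip":0},{"dx":0,"dy":0,"dz":0,"rx":0,"ry":0,"rz":0,"grip":0},{"dx":-3,"dy":0,"dz":0,"rx":0,"ry":0,"rz":0,"grip":0},{"dx":-4,"dy":0,"dz":0,"rx":0,"ry":0,"rz":0,"grip":0}])

```text
clock: 11.2
tool_pos: [0.5609, 0.0127, 0.0112]
eef_rot: [0.21, 1.555, -0.127]
contact_force: [1.1, 3.0, 4.2]
width: 0.0006
```

Call:
arm_command(rows=[{"dx":-4,"dy":0,"dz":0,"rx":0,"ry":0,"rz":0,"grip":0},{"dx":-5,"dy":0,"dz":0,"rx":0,"ry":0,"rz":0,"grip":0},{"dx":-10,"dy":0,"dz":0,"rx":0,"ry":0,"rz":0,"grip":0},{"dx":-20,"dy":-5,"dz":0,"rx":0,"ry":0,"rz":0,"grip":0},{"dx":-30,"dy":-10,"dz":0,"rx":0,"ry":0,"rz":0,"grip":0}])

```text
clock: 11.7
tool_pos: [0.5532, -0.0072, 0.0779]
eef_rot: [0.208, 1.562, -0.13]
contact_force: [0.5, -1.2, 0.5]
width: 0.0006
```

Call:
arm_command(rows=[{"dx":-30,"dy":-30,"dz":0,"rx":0,"ry":0,"rz":0,"grip":0},{"dx":-20,"dy":-40,"dz":0,"rx":0,"ry":0,"rz":0,"grip":0},{"dx":-10,"dy":-40,"dz":0,"rx":0,"ry":0,"rz":0,"grip":0},{"dx":-5,"dy":-30,"dz":0,"rx":0,"ry":0,"rz":0,"grip":0},{"dx":0,"dy":0,"dz":0,"rx":0,"ry":0,"rz":0,"grip":0}])

```text
clock: 12.2
tool_pos: [0.5225, -0.1536, 0.1366]
eef_rot: [0.212, 1.559, -0.14]
contact_force: [-0.1, -0.4, 0.7]
width: 0.0008
```

```bash
python3 -c "
from st import *
s,r=st()
a=get_image('top')[...,::-1]; cv2.imwrite('pics/top12.png',a); b=get_image('side')[...,::-1]; cv2.imwrite('pics/side12.png',cv2.resize(b[160:345,195:395],None,fx=3.2,fy=3.2,interpolation=cv2.INTER_CUBIC))
cv2.imwrite('pics/top12c.png',cv2.resize(a[215:335,205:305],None,fx=6,fy=5,interpolation=cv2.INTER_CUBIC))
"
```

```text
t 12.2 slide xyz [  -0.8 -202.   136.6] F [-0.02 -0.45  0.7 ] w 0.0008
tool axes in slideway (cols)
 [[-0.     0.011  1.   ]
 [ 0.046  0.999 -0.011]
 [-0.999  0.046 -0.001]]
```

View pics/top12.png

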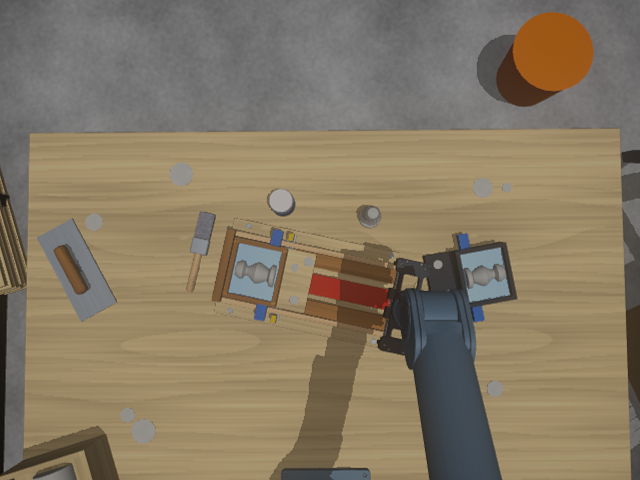

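View pics/top12c.png

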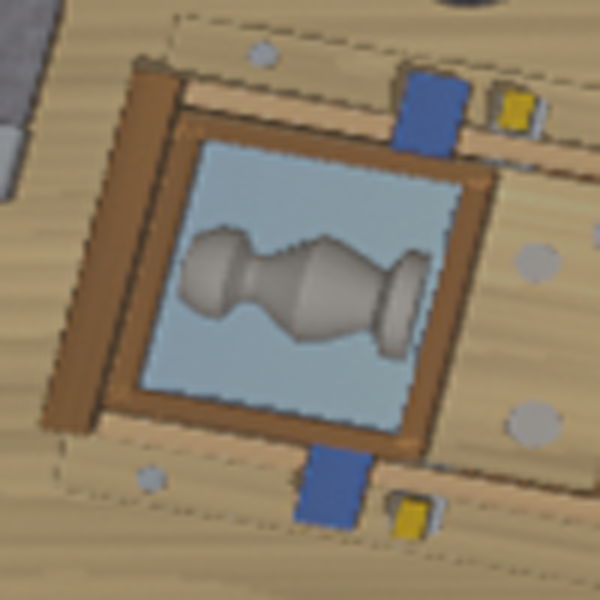

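View pics/side12.png

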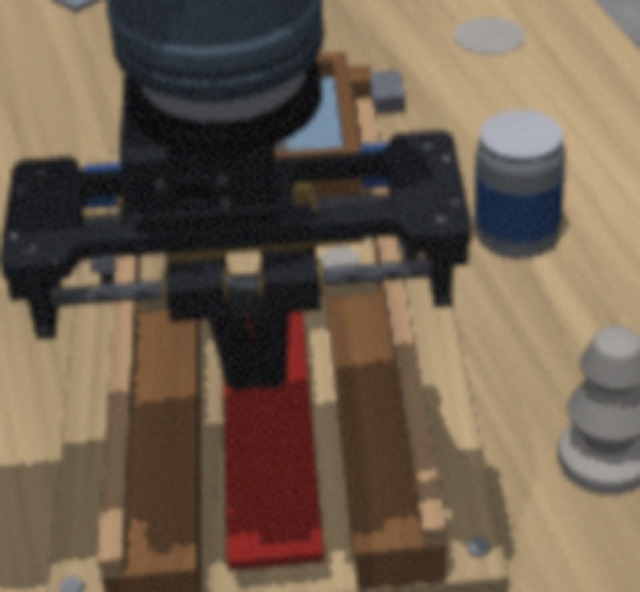

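The bar and posts are up again. The bar end in the side view is at (295.6,333.7), as at the start, and the posts stand behind the ears. I'll lift a little more and hand in.

Call:
arm_command(rows=[{"dx":-25,"dy":0,"dz":0,"rx":0,"ry":0,"rz":0,"grip":0},{"dx":-25,"dy":0,"dz":0,"rx":0,"ry":0,"rz":0,"grip":0},{"dx":0,"dy":0,"dz":0,"rx":0,"ry":0,"rz":0,"grip":0},{"dx":0,"dy":0,"dz":0,"rx":0,"ry":0,"rz":0,"grip":0}])

```text
clock: 12.7
tool_pos: [0.524, -0.1481, 0.1861]
eef_rot: [0.207, 1.559, -0.129]
contact_force: [0.5, -0.1, -0.9]
width: 0.0004
```

```bash
python3 -c "
from st import *
s,r=st()
b=get_image('side')[...,::-1]; cv2.imwrite('pics/side13.png',b)
print(job_done())"
```

```text
t 12.7 slide xyz [  -0.5 -196.4  186.1] F [ 0.5  -0.03 -0.86] w 0.0004
tool axes in slideway (cols)
 [[ 0.     0.001  1.   ]
 [ 0.05   0.999 -0.001]
 [-0.999  0.05  -0.   ]]
the job is handed in; nothing more can be done
None
```

View pics/side13.png

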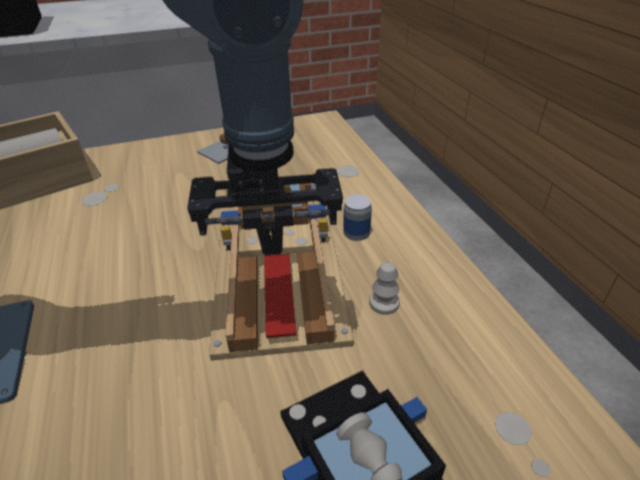

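The box is against the end stop with the catch locked behind its ears, and I handed the job in at about 12.7 s. I pressed the red bar down about 13 mm with the shut fingertips and pushed the brown mould box at 20–25 mm/s until it stalled at the stop. Then I backed off about 12 mm with the bar still down, let the bar spring up and lifted clear.

**Last checks:**
- **Catch:** the last top and side pictures show the yellow posts standing up right behind the blue ears, and the bar back at its starting height.
- **Box:** it sits flush at the end stop. Its edge stayed level in the wrist view during the push.
- **Bystanders:** the tin, finial and brush look unmoved in the pictures; I did not measure them again. The black look-alike box was not touched.
- **Forces:** the highest reading was about 20 N at the stop, and close to zero once clear.

**One disagreement:** the fingertips sit about 32 mm behind the reported TCP, not at it as the text says. I saw this in two views and confirmed it by touching the bar. I corrected for it by going lower with a slight tilt, so that the gripper's body cleared the board.

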